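# Clamp the kite card under the hold-downs in order

## Robot

A 6-joint arm with a two-finger parallel gripper is mounted at the origin on the work surface. World frame = base frame: x ahead of the robot, y to its left, z up, the work surface at z = 0. Lengths are in m, angles in rad, forces in N, time in s.
With the tool pointing down it reaches from about 0.3 to 0.775 m from the base axis. Payload 14.6 kg.
Tool frame: the origin (TCP) lies between the finger pads; the fingertips stand 11 mm ahead of it and the grasp point (between the pads) lies 8 mm behind it; z points along the fingers, y is the direction in which the jaws open and shut (so a half turn about z gives the same grasp; the last joint's range is limited). The gripper opens to 85 mm and grips with 20 to 120 N. Pads are 22 mm wide; open, the fingers measure 114 mm over their backs; the gripper's body (76 mm by 85 mm) begins 54 mm behind the grasp point. The pads swing forward as they close: fully open they stand 13 mm farther back than shut.
Start: joints at [-1.417, 0.3, 1.521, -0, 1.321, -0.067], TCP at [0.12, -0.537, 0.242] pointing down, gripper open.
Joint ranges: [-3.03, 3.03], [-0.79, 2.21], [0.23, 2.52], [-1.04, 4.18], [0, 3.07], [-2.55, 2.55]. Speed limits (rad/s): [2.22, 2.22, 2.57, 3.14, 3.14, 3.14].

## Interface

Orientations are given as a 3x3 rotation matrix whose columns are the frame's x, y, z axes.
In Python, from bench import bot gives the robot as it stands.
- The arm moves only by the tool play_rows, never from a script. Its argument "targets" is text: rows parted by semicolons, each of 7 numbers parted by spaces: the finger opening in cm, from 0 to 8.54, then the shift along the tool's x, y, z in cm, then the turn, a rotation vector about the tool's x, y, z in rad. In form: gripper x y z rx ry rz; .... A call has 1 to 10 rows; each row is the pose to reach, as a shift and turn from the pose measured when the call began, along the tool's axes at that moment; what a row does not reach only later rows make up. A row lasts 1/12 s, in which the tool goes at most 41.7 mm and 7.16 degrees, less where a joint would pass 70% of its speed; a pose out of reach is approached as far as the arm can. A call with a gripper value outside its range is refused whole. The fingers move at their own pace and stop on an object; "squeeze" is the grip in N (left out, the last holds). Time passes only in rows, so rows that repeat a pose let the fingers close. It gives the time, the measured TCP pose, the force and the opening at its end, in the units of the state.
- bot.get_state(): the state, without advancing time (a new reading comes with each control period).
- bot.grab_frame(name): name is "scene" or "top"; returns a dict with "pixels" (420x560x3 uint8, red, green, blue), "intrinsics" (3x3 intrinsics, pixels), "k1" (the pictures are not rectified: a ray, as slopes to the right and down, at radius r is drawn at 1 + k1 r^2 times it, then the intrinsics apply), "world_to_cam" (4x4, takes a point from world to camera coordinates). Camera axes: x right, y up, looking along -z (the intrinsics and any distortion apply to the point x, -y, -z); pixel columns grow to the right and rows downward; lengths in m; the calibration is good to about 2 mm. A picture is of the moment at which its call begins. There is no depth.
- bot.finish_job(): hands the job in, once; it reports no verdict.
The state is a dict: "t": time; "joint_pos": joint angles; "joint_vel": joint speeds; "joint_efforts": joint torques, N m; "eef_pos": TCP position; "tool_rot": TCP orientation; "contact_force": force on the tool from outside, world axes, zero at the start; "moment": the same for the moment, N m; "opening": finger opening in m.
Only numpy, scipy, OpenCV 4.12 (cv2) and the standard library are available. Lean on these libraries where they do the work, as an engineer would, in place of code of your own. Each camera call takes 0.05 s, during which the arm holds its last target. There are 200 camera calls.

## Task

Clamp the kite card for printing: with your fingertips, lightly press down the round-headed hold-down, then the bar-headed one, then the square-headed one, each until its foot rests on the card, where it stays by itself. Only press, never pull one up, and leave the cross-headed hold-down raised just as it is. Do not disturb the loose things on the board and the table.

Things in the scene. Friction and masses are not known exactly. Their poses are not given: they have to be found in the camera images.
- board: fixed plywood board 200 (x) x 450 (y) x 14 mm, origin under its centre on the table. A light wooden beam 50 mm wide, top 73 mm above the table, bridges it along its y over a white kite card. Four dark wooden hold-downs stand in a row on the beam, 76 to 96 mm apart, in any order, told apart by head shape. Each slides straight up and down with 3 N of friction and stays where left
- round_top (a point): centre of the flat top of the round head, which is a large plain round disc, 60 mm across, 14 mm thick; its top is about 0.122 to 0.127 m above the table at the start; it sits on a thin stem on a spring that yields only once the foot is down: it then gives up to 8 mm more, from 4.5 N rising 1 N per mm, and comes back when let go
- round (a joint): how far the round-headed hold-down is pressed, in m: about 0 to 0.005 at the start (raised), 0.018 when its foot is down on the card (the stop), negative when pulled up
- bar_top (a point): centre of the flat top of the bar head, which is a long narrow bar, 70 mm across the bridge by 20 mm along it, 14 mm thick; its top is about 0.122 to 0.127 m above the table at the start; it sits on a thin stem on a spring that yields only once the foot is down: it then gives up to 8 mm more, from 4.5 N rising 1 N per mm, and comes back when let go
- bar (a joint): how far the bar-headed hold-down is pressed, in m: about 0 to 0.005 at the start (raised), 0.018 when its foot is down on the card (the stop), negative when pulled up
- square_top (a point): centre of the flat top of the square head, which is a small plain square block, 36 x 36 mm, 14 mm thick; its top is about 0.122 to 0.127 m above the table at the start; it sits on a thin stem on a spring that yields only once the foot is down: it then gives up to 8 mm more, from 4.5 N rising 1 N per mm, and comes back when let go
- square (a joint): how far the square-headed hold-down is pressed, in m: about 0 to 0.005 at the start (raised), 0.018 when its foot is down on the card (the stop), negative when pulled up
- cross_top (a point): centre of the flat top of the cross head, which is a plus-shaped cross of two crossing bars, 66 mm long and 18 mm wide each, 14 mm thick; its top is about 0.122 to 0.127 m above the table at the start; it sits on a thin stem on a spring that yields only once the foot is down: it then gives up to 8 mm more, from 4.5 N rising 1 N per mm, and comes back when let go
- cross (a joint): how far the cross-headed hold-down is pressed, in m: about 0 to 0.005 at the start (raised), 0.018 when its foot is down on the card (the stop), negative when pulled up
- ink_jar: loose ink jar, 38 mm across, 50 mm tall, standing on the board on the robot's side of the bridge, origin under its centre; leave it alone
- wood_stamp: loose turned wooden hand stamp, 32 mm across, 64 mm tall, standing on the board on the robot's side of the bridge, origin under its centre; leave it alone
- baren: loose rubbing pad, a dark disc 48 mm across with a small wooden grip, 24 mm tall, on the board on the far side of the bridge, origin under its centre; leave it alone
- brush: loose brush lying on the table to the left; leave it alone
- mallet: loose mallet lying on the table to the right; leave it alone
- carved_block: loose dark carved printing block 130 x 90 mm, about 38 mm tall, lying on the table to the left, origin under its centre; leave it alone
- gouge: loose carving gouge, 160 mm long, lying on the table to the right; leave it alone

How it is judged:
By the outcome, as a careful person would: the job done as asked, in the order asked, and still so for the second after the job is handed in, with the robot touching nothing.
It also fails if it takes over 42 s, if anything falls off the work surface, if the arm or the gripper's body presses on something with over 40 N, if the wrist force passes 120 N, or if a joint passes its speed limit or range.

## Working session

There is one attempt and no reset: what is moved stays moved. The work goes in short steps, Python scripts to look and compute and a tool call to move; the robot and the scene stay as the last step left them, time stands still between calls to the robot, and variables do not carry over. Pictures are saved under pics/ and viewed, about 8 in all and at most 12, crops included, and the job is handed in when it is done.

Besides the shell and the picture viewer there is one more tool, called after ">>>" by a JSON object that holds its "name" and its "arguments". play_rows: Moves the arm, as the interface text tells. Its arguments: {"type":"object","properties":{"targets":{"type":"string"},"squeeze":{"type":"number"}},"required":["targets"]}

```bash
mkdir -p pics
cat > h.py <<'E'
import numpy as np, cv2
from bench import bot
def grab(n,f=None):
    d=bot.grab_frame(n)
    if f: cv2.imwrite('pics/'+f,cv2.cvtColor(d['pixels'],cv2.COLOR_RGB2BGR))
    return d
def ray(d,u,v):
    K=np.array(d['intrinsics']);k=d['k1']
    p=cv2.undistortPoints(np.array([[[u,v]]],float),K,np.array([k,0,0,0.]))[0,0]
    T=np.array(d['world_to_cam']);R=T[:3,:3]
    return -R.T@T[:3,3], R.T@np.array([p[0],-p[1],-1])
def onplane(d,u,v,z):
    c,r=ray(d,u,v); return c+r*(z-c[2])/r[2]
def proj(d,P):
    T=np.array(d['world_to_cam']);q=T[:3,:3]@np.array(P)+T[:3,3]
    return cv2.projectPoints(np.array([[q[0],-q[1],-q[2]]]),np.zeros(3),np.zeros(3),np.array(d['intrinsics']),np.array([d['k1'],0,0,0.]))[0][0,0]
E
python3 - <<'E'
from h import *
for n in ('scene','top'):
    d=grab(n,n+'0.png'); print(n,d['k1'],np.round(ray(d,280,210),3))
s=bot.get_state();print({k:np.round(v,3).tolist() for k,v in s.items()})
E
```

```text
scene -0.15498032270744241 [[ 0.93  -0.776  1.253]
 [-0.292  0.537 -0.792]]
top 0.039251314054150915 [[ 0.378  0.013  1.496]
 [ 0.085 -0.025 -0.996]]
{'t': 0.1, 'joint_pos': [-1.417, 0.3, 1.522, 0.0, 1.321, -0.067], 'joint_vel': [0.0, -0.001, -0.003, -0.001, 0.0, 0.001], 'joint_efforts': [0.001, -54.438, -36.237, -0.0, 0.003, -0.0], 'eef_pos': [0.12, -0.536, 0.242], 'tool_rot': [[0.976, 0.219, -0.0], [0.219, -0.976, 0.001], [0.0, -0.001, -1.0]], 'contact_force': [0.109, 0.582, 0.106], 'moment': [0.002, -0.022, 0.048], 'opening': 0.086}
```

View pics/top0.png

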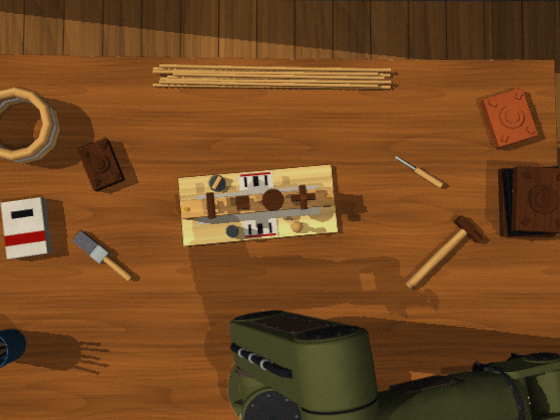

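View pics/scene0.png

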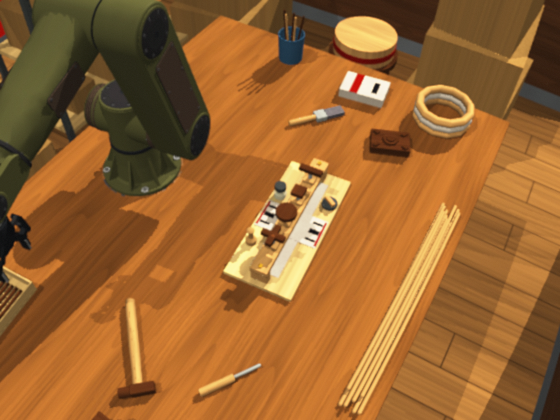

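The top view shows, left to right (y falling): bar near (211,204), square (243,202), round (273,200) and cross (303,197). The stamp and jar are on the near side and the baren on the far side. Next I'll segment the heads.

Run:
```python
from h import *
def blobs(d,box,thr):
    x0,y0,x1,y1=box; im=d['pixels'].astype(int); 
    m=((im[...,0]<thr)&(im[...,0]-im[...,2]>20)).astype(np.uint8)
    k=np.zeros_like(m);k[y0:y1,x0:x1]=m[y0:y1,x0:x1]
    n,l,s,c=cv2.connectedComponentsWithStats(k)
    return [(s[i].tolist(),c[i]) for i in range(1,n) if s[i][4]>40]
t=grab('top');s=grab('scene')
for thr in (100,130):
  print(thr)
  for st,c in blobs(t,(195,180,325,222),thr): print('top',st,c.round(1),onplane(t,*c,.124).round(4))
  for st,c in blobs(s,(250,155,330,250),thr): print('scene',st,c.round(1),onplane(s,*c,.124).round(4))
for nm,u in dict(tl=(179,178),tr=(333,165),br=(338,233),bl=(184,246)).items(): print(nm,onplane(t,*u,.014).round(3))
a=cv2.resize(t['pixels'][155:255,170:345],None,fx=4.5,fy=4.5,interpolation=cv2.INTER_CUBIC)
cv2.imwrite('pics/tc.png',a[...,::-1])
a=cv2.resize(s['pixels'][145:305,215:365],None,fx=3.75,fy=3.75,interpolation=cv2.INTER_CUBIC)
cv2.imwrite('pics/sc.png',a[...,::-1])
```

```text
100
top [290, 185, 26, 25, 273] [302.2 197.4] [ 0.5292 -0.081   0.124 ]
top [261, 189, 23, 22, 371] [272.5 199.7] [ 5.225e-01 -4.000e-04  1.240e-01]
top [205, 193, 12, 27, 191] [210.6 205.9] [0.5047 0.1667 0.124 ]
top [235, 196, 15, 14, 178] [242.2 202.6] [0.5143 0.0816 0.124 ]
scene [300, 167, 23, 10, 86] [311.3 171.9] [0.5199 0.1533 0.124 ]
scene [291, 190, 15, 9, 44] [298.5 194.7] [0.5293 0.0614 0.124 ]
scene [275, 214, 21, 9, 70] [285.4 218.4] [ 0.5392 -0.0269  0.124 ]
scene [265, 237, 20, 10, 67] [274.7 241.2] [ 0.5521 -0.104   0.124 ]
130
top [215, 180, 16, 13, 45] [224.2 188.1] [0.5535 0.1306 0.124 ]
top [255, 185, 70, 28, 862] [286.6 199.5] [ 0.5234 -0.0386  0.124 ]
top [195, 193, 46, 29, 319] [214.2 209.1] [0.4961 0.1569 0.124 ]
top [230, 195, 21, 16, 255] [240.5 202.3] [0.515  0.0862 0.124 ]
scene [299, 164, 27, 17, 187] [312.4 171.3] [0.5215 0.1568 0.124 ]
scene [291, 185, 15, 15, 145] [298.6 191.6] [0.5243 0.0711 0.124 ]
scene [274, 203, 23, 24, 349] [285.6 212.6] [ 0.53   -0.0099  0.124 ]
scene [261, 225, 24, 23, 286] [272.7 236. ] [ 0.5396 -0.093   0.124 ]
tl [0.596 0.272 0.014]
tr [ 0.638 -0.179  0.014]
br [ 0.437 -0.193  0.014]
bl [0.398 0.254 0.014]
```

View pics/tc.png

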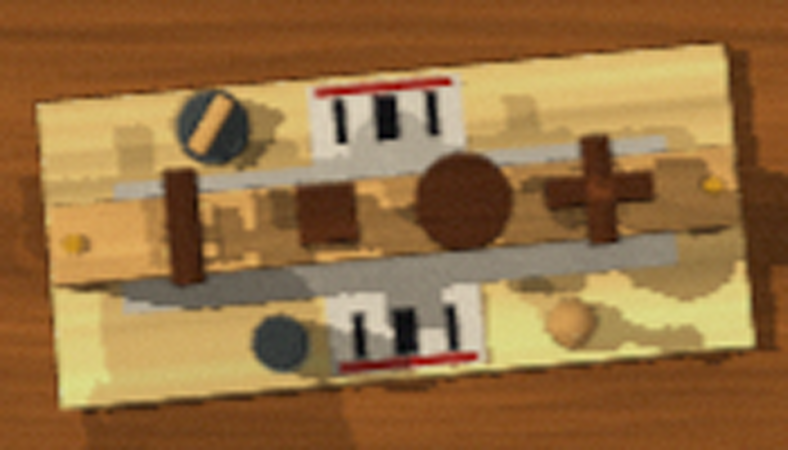

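View pics/sc.png

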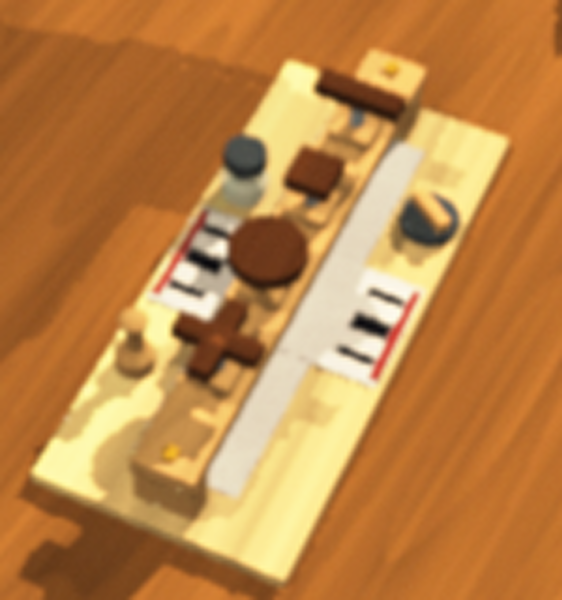

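Both crops agree on the order. Spacings of 80–84 mm and a board of 0.198 × 0.453 m match the given sizes. The board's yaw is about 0.095. Next I'll triangulate and work out the first move.

```bash
cat >> h.py <<'E'
def delta(P,yaw=0.095):
    s=bot.get_state();R=np.array(s['tool_rot']);a=np.array([np.cos(yaw),np.sin(yaw),0])
    d=R.T@(np.array(P)-s['eef_pos'])*100
    G=np.column_stack([a,np.cross([0,0,-1],a),[0,0,-1]])
    print('d cm',d.round(2),'rot',cv2.Rodrigues(R.T@G)[0].ravel().round(3),'F',np.round(s['contact_force'],2),'t',s['t'],'p',np.round(s['eef_pos'],4),'open',round(s['opening'],4))
E
python3 - <<'E'
from h import *
t=grab('top');s=grab('scene')
# top-face centres: top view, scene view (crop coords /3.75)
A=dict(bar=((210.8,205.4),(361,90)),square=((242.6,202.4),(316,169)),round=((272.8,199.5),(268,247)),cross=((302.3,197.3),(218,337)))
for n,(u,v) in A.items():
    v=(v[0]/3.75+215,v[1]/3.75+145)
    c1,r1=ray(t,*u);c2,r2=ray(s,*v)
    k=np.linalg.lstsq(np.column_stack([r1,-r2]),c2-c1,rcond=None)[0]
    p,q=c1+k[0]*r1,c2+k[1]*r2
    print(n,((p+q)/2).round(4),'gap',np.linalg.norm(p-q).round(4))
delta((.524,-.002,.2))
E
```

```text
bar [0.5092 0.1686 0.1152] gap 0.0052
square [0.5178 0.0824 0.1148] gap 0.0051
round [ 5.253e-01 -3.000e-04  1.173e-01] gap 0.0035
cross [ 0.5325 -0.0814  0.1097] gap 0.0031
d cm [ 51.09 -43.32   4.23] rot [-0.     0.     0.126] F [-0.34  0.35 -0.28] t 0.3 p [ 0.1204 -0.5366  0.2421] open 0.0853
```

>>> {"name": "play_rows", "arguments": {"targets": "0 3 -2.5 0 0 0 0; 0 6 -5 0 0 0 0; 0 9 -7.6 0 0 0 0; 0 12 -10.2 0 0 0 0; 0 15 -12.7 0 0 0 0; 0 18 -15.3 0 0 0 0; 0 21 -17.8 0 0 0 0; 0 24 -20.4 0 0 0 0; 0 27 -22.9 0 0 0 0; 0 30 -25.4 0 0 0 0.06", "squeeze": 20}}

```text
t: 1.13
eef_pos: [0.3583, -0.2213, 0.2424]
tool_rot: [[0.987, 0.161, 0.0], [0.161, -0.987, -0.0], [0.0, 0.0, -1.0]]
contact_force: [1.4, -0.5, 1.0]
opening: 0.0002
```

>>> {"name": "play_rows", "arguments": {"targets": "0 3 -2.5 0 0 0 0; 0 6 -5 0 0 0 0; 0 9 -7.6 0 0 0 0; 0 12 -10.2 0 0 0 0; 0 15 -12.7 0 0 0 0; 0 18 -15.3 0 0 0 0; 0 18 -15.3 0 0 0 0; 0 18 -15.3 0 0 0 0"}}

```text
t: 1.8
eef_pos: [0.5117, -0.04, 0.242]
tool_rot: [[0.986, 0.164, -0.0], [0.164, -0.986, 0.0], [-0.0, -0.0, -1.0]]
contact_force: [-0.1, -0.1, -0.3]
opening: -0.0001
```

```bash
python3 -c "
from h import *
delta((.524,-.002,.17))"
```

```text
d cm [ 1.83 -3.54  7.2 ] rot [-0.    0.    0.07] F [-0.13 -0.07 -0.26] t 1.8 p [ 0.5117 -0.04    0.242 ] open -0.0001
```

>>> {"name": "play_rows", "arguments": {"targets": "0 1 -1.8 3 0 0 0.04; 0 1.8 -3.5 6 0 0 0.07; 0 1.8 -3.5 8.2 0 0 0.07; 0 1.8 -3.5 8.2 0 0 0.07; 0 1.8 -3.5 8.2 0 0 0.07"}}

```text
t: 2.22
eef_pos: [0.5232, -0.0034, 0.1601]
tool_rot: [[0.996, 0.094, -0.002], [0.094, -0.996, 0.0], [-0.002, -0.0, -1.0]]
contact_force: [0.7, 0.0, 0.4]
opening: 0.0002
```

```bash
python3 -c "
from h import *
delta((.524,-.002,.138))
s=grab('scene');t=grab('top')
a=cv2.resize(s['pixels'][100:300,215:365],None,fx=3,fy=3,interpolation=cv2.INTER_CUBIC)
b=cv2.resize(t['pixels'][150:250,190:340],None,fx=3,fy=3,interpolation=cv2.INTER_CUBIC)
b=cv2.copyMakeBorder(b,0,300,0,0,0)[:600]
q=np.hstack([a,b])[:, :900]
cv2.imwrite('pics/p1.png',cv2.resize(q[...,::-1],(790,527)))"
```

```text
d cm [ 0.1  -0.13  2.21] rot [-0.     0.002 -0.001] F [0.66 0.03 0.37] t 2.2167 p [ 0.5232 -0.0034  0.1601] open 0.0002
```

View pics/p1.png

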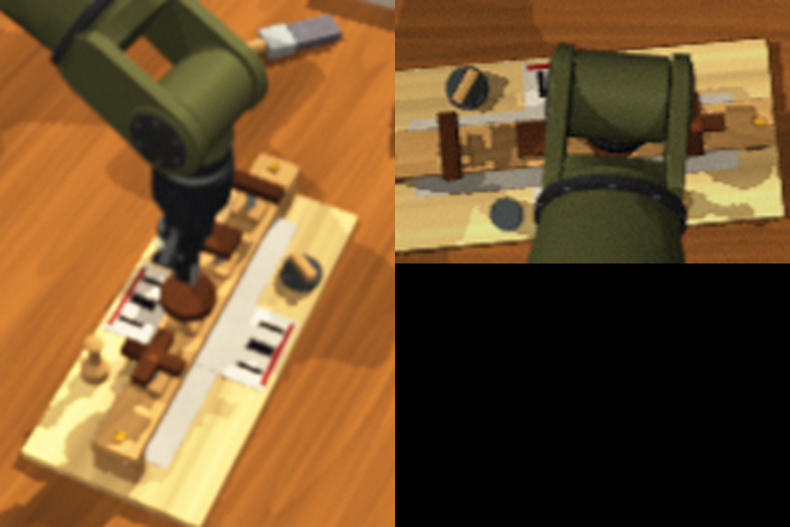

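The closed fingers stand just above the round disc (scene crop about (185,275)), clear of its neighbours. I'll descend gently.

>>> {"name": "play_rows", "arguments": {"targets": "0 0.1 -0.1 0.8 0 0 0; 0 0.1 -0.1 1.6 0 0 0; 0 0.1 -0.1 2.1 0 0 0; 0 0.1 -0.1 2.4 0 0 0; 0 0.1 -0.1 2.7 0 0 0; 0 0.1 -0.1 3 0 0 0; 0 0.1 -0.1 3 0 0 0; 0 0.1 -0.1 3 0 0 0"}}

```text
t: 2.98
eef_pos: [0.5252, -0.0023, 0.1317]
tool_rot: [[0.996, 0.093, 0.002], [0.093, -0.996, -0.0], [0.002, 0.0, -1.0]]
contact_force: [-0.6, 0.6, -0.5]
opening: -0.0
```

>>> {"name": "play_rows", "arguments": {"targets": "0 0 0 0.3 0 0 0; 0 0 0 0.5 0 0 0; 0 0 0 0.7 0 0 0; 0 0 0 0.9 0 0 0"}}

```text
t: 3.32
eef_pos: [0.5253, -0.0024, 0.1227]
tool_rot: [[0.996, 0.093, 0.002], [0.093, -0.996, -0.0], [0.002, 0.0, -1.0]]
contact_force: [-0.0, 0.9, 2.0]
opening: -0.0002
```

>>> {"name": "play_rows", "arguments": {"targets": "0 0 0 0.2 0 0 0; 0 0 0 0.3 0 0 0; 0 0 0 0.4 0 0 0"}}

```text
t: 3.57
eef_pos: [0.5255, -0.0024, 0.1188]
tool_rot: [[0.996, 0.093, 0.003], [0.093, -0.996, -0.0], [0.003, 0.0, -1.0]]
contact_force: [-0.8, 0.6, 5.5]
opening: -0.0
```

>>> {"name": "play_rows", "arguments": {"targets": "0 0 0 0.1 0 0 0; 0 0 0 0.2 0 0 0; 0 0 0 0.2 0 0 0"}}

```text
t: 3.82
eef_pos: [0.5255, -0.0023, 0.117]
tool_rot: [[0.996, 0.093, 0.003], [0.093, -0.996, -0.0], [0.003, 0.0, -1.0]]
contact_force: [-1.7, 0.2, 8.1]
opening: 0.0004
```

The force rose from 5.5 to 8.1 N over 1.8 mm, which is the spring, so the foot is down. Lifting, then on to the bar.

>>> {"name": "play_rows", "arguments": {"targets": "0 0 0 -0.4 0 0 0; 0 0 0 -1 0 0 0; 0 0 0 -2 0 0 0; 0 0 0 -3.5 0 0 0; 0 0 0 -5 0 0 0; 0 0 0 -5 0 0 0; 0 0 0 -5 0 0 0"}}

```text
t: 4.4
eef_pos: [0.5256, -0.0023, 0.1676]
tool_rot: [[0.996, 0.093, 0.004], [0.093, -0.996, -0.0], [0.004, 0.001, -1.0]]
contact_force: [0.4, -0.7, -1.5]
opening: 0.0001
```

```bash
python3 -c "
from h import *
delta((.508,.167,.16))"
```

```text
d cm [ -0.17 -17.02   0.75] rot [ 0.001 -0.004 -0.001] F [ 0.35 -0.68 -1.49] t 4.4 p [ 0.5256 -0.0023  0.1676] open 0.0001
```

>>> {"name": "play_rows", "arguments": {"targets": "0 0 -3 0 0 0 0; 0 0 -6 0 0 0 0; 0 -0.1 -9 0 0 0 0; 0 -0.1 -12 0 0 0 0; 0 -0.2 -15 0 0 -0.004 0; 0 -0.2 -17 0 0 -0.004 0; 0 -0.2 -17 0.7 0 -0.004 0; 0 -0.2 -17 0.7 0 -0.004 0; 0 -0.2 -17 0.7 0 -0.004 0"}}

```text
t: 5.15
eef_pos: [0.5073, 0.1661, 0.1595]
tool_rot: [[0.996, 0.093, -0.002], [0.093, -0.996, -0.001], [-0.002, 0.001, -1.0]]
contact_force: [0.3, 0.3, -0.4]
opening: 0.0004
```

```bash
python3 -c "
from h import *
delta((.508,.167,.138))
s=grab('scene');t=grab('top')
a=cv2.resize(s['pixels'][110:260,235:365],None,fx=3,fy=3,interpolation=cv2.INTER_CUBIC)
b=cv2.resize(t['pixels'][150:250,185:315],None,fx=3,fy=3,interpolation=cv2.INTER_CUBIC)
b=cv2.copyMakeBorder(b,0,150,0,0,0)
cv2.imwrite('pics/p2.png',np.hstack([a,b])[...,::-1])"
```

```text
d cm [ 0.08 -0.08  2.15] rot [ 0.001  0.002 -0.001] F [ 0.34  0.35 -0.38] t 5.15 p [0.5073 0.1661 0.1595] open 0.0004
```

View pics/p2.png

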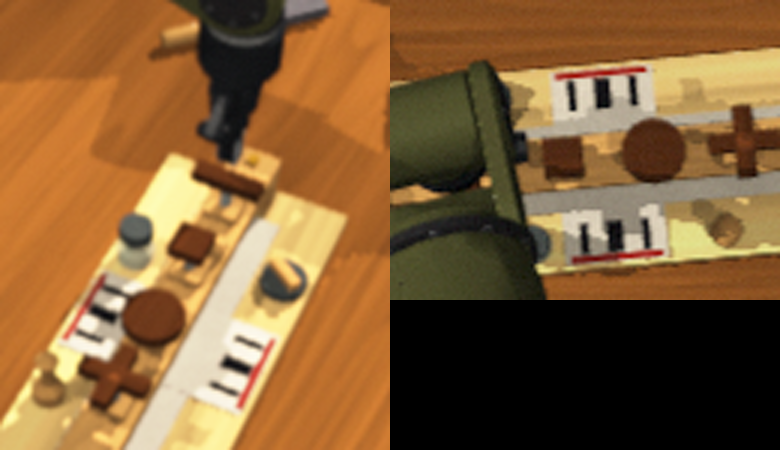

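The fingertip is at scene crop (230,160), just above the bar's centre at (230,178), and the round disc now sits lower. I'll check the alignment by projecting both points.

```bash
python3 -c "
from h import *
s=grab('scene')
for P in [(.5073,.1661,.1485),(.5073,.1661,.125),(.5073,.1741,.125),(.5073,.1581,.125)]: print(((proj(s,P)-[235,110])*3).round(1))"
```

```text
[225.5 154.4]
[223.8 171.2]
[227.8 165.9]
[219.8 176.6]
```

With the camera bias removed, the tip lands at about (228,177), on the bar's centre. Pressing.

>>> {"name": "play_rows", "arguments": {"targets": "0 0 0 0.8 0 0 0; 0 0 0 1.6 0 0 0; 0 0 0 2.1 0 0 0; 0 0 0 2.4 0 0 0; 0 0 0 2.7 0 0 0; 0 0 0 3 0 0 0; 0 0 0 3.2 0 0 0; 0 0 0 3.4 0 0 0; 0 0 0 3.6 0 0 0; 0 0 0 3.7 0 0 0"}}

```text
t: 6.13
eef_pos: [0.5079, 0.1658, 0.1233]
tool_rot: [[0.996, 0.092, 0.0], [0.092, -0.996, -0.001], [0.0, 0.001, -1.0]]
contact_force: [-1.6, -1.3, 2.3]
opening: 0.0001
```

>>> {"name": "play_rows", "arguments": {"targets": "0 0 0 0.2 0 0 0; 0 0 0 0.3 0 0 0; 0 0 0 0.4 0 0 0"}}

```text
t: 6.38
eef_pos: [0.508, 0.1658, 0.1194]
tool_rot: [[0.996, 0.092, 0.001], [0.092, -0.996, -0.001], [0.0, 0.001, -1.0]]
contact_force: [-1.5, -0.9, 4.1]
opening: 0.0
```

>>> {"name": "play_rows", "arguments": {"targets": "0 0 0 0.1 0 0 0; 0 0 0 0.25 0 0 0; 0 0 0 0.25 0 0 0"}}

```text
t: 6.63
eef_pos: [0.5081, 0.1658, 0.117]
tool_rot: [[0.996, 0.092, 0.001], [0.092, -0.996, -0.001], [0.001, 0.001, -1.0]]
contact_force: [-2.7, -1.7, 7.1]
opening: -0.0001
```

The bar is down too: 7.1 N at the same height. Lifting, then to the square.

>>> {"name": "play_rows", "arguments": {"targets": "0 0 0 -0.4 0 0 0; 0 0 0 -1 0 0 0; 0 0 0 -2 0 0 0; 0 0 0 -3.5 0 0 0; 0 0 0 -4.5 0 0 0; 0 0 0 -4.5 0 0 0; 0 0 0 -4.5 0 0 0"}}

```text
t: 7.22
eef_pos: [0.5082, 0.166, 0.1624]
tool_rot: [[0.996, 0.092, 0.002], [0.092, -0.996, -0.0], [0.002, 0.0, -1.0]]
contact_force: [0.0, -0.5, -0.8]
opening: 0.0002
```

```bash
python3 -c "
from h import *
delta((.5165,.082,.16))"
```

```text
d cm [0.05 8.44 0.25] rot [ 0.001 -0.002 -0.003] F [ 0.05 -0.47 -0.76] t 7.2167 p [0.5082 0.166  0.1624] open 0.0002
```

>>> {"name": "play_rows", "arguments": {"targets": "0 0 3 0 0 0 0; 0 0 6 0 0 0 0; 0 0 8.4 0 0 0 0; 0 0 8.4 0.2 0 0 0; 0 0 8.4 0.2 0 0 0; 0 0 8.4 0.2 0 0 0"}}

```text
t: 7.72
eef_pos: [0.5157, 0.0826, 0.1599]
tool_rot: [[0.996, 0.092, 0.001], [0.092, -0.996, -0.0], [0.001, 0.0, -1.0]]
contact_force: [0.1, -0.3, -0.2]
opening: -0.0003
```

```bash
python3 -c "
from h import *
delta((.5165,.082,.138))
s=grab('scene');e=np.array(bot.get_state()['eef_pos'])
print(((proj(s,e-[0,0,.011])-[235,110])*4).round(1),((proj(s,(e[0],e[1],.125))-[235,110])*4).round(1))
cv2.imwrite('pics/p3.png',cv2.resize(s['pixels'][110:260,235:365],None,fx=4,fy=4,interpolation=cv2.INTER_CUBIC)[...,::-1])"
```

```text
d cm [0.07 0.07 2.19] rot [ 0.    -0.001 -0.003] F [ 0.09 -0.26 -0.15] t 7.7167 p [0.5157 0.0826 0.1599] open -0.0003
[253.7 286.5] [251.9 309.3]
```

View pics/p3.png

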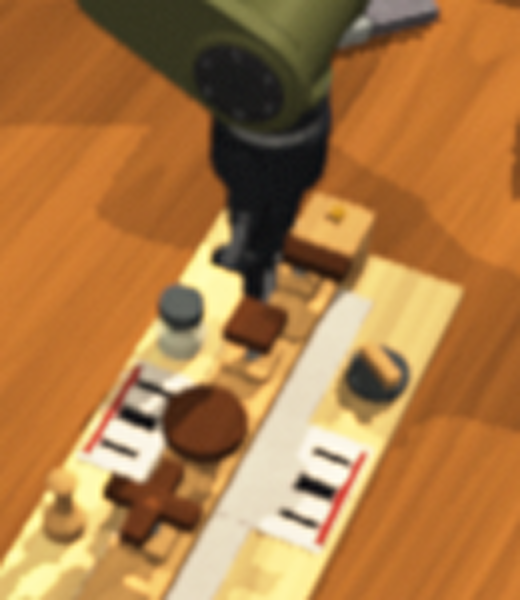

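The tip is at (260,294), so it comes down at about (258,317), and the square's top is centred near (256,319). The bar and round heads sit low, with no stem showing. Pressing.

>>> {"name": "play_rows", "arguments": {"targets": "0 0 0 0.8 0 0 0; 0 0 0 1.6 0 0 0; 0 0 0 2.1 0 0 0; 0 0 0 2.4 0 0 0; 0 0 0 2.7 0 0 0; 0 0 0 3 0 0 0; 0 0 0 3.2 0 0 0; 0 0 0 3.4 0 0 0; 0 0 0 3.6 0 0 0; 0 0 0 3.8 0 0 0"}}

```text
t: 8.6
eef_pos: [0.5158, 0.083, 0.122]
tool_rot: [[0.996, 0.093, 0.001], [0.093, -0.996, -0.0], [0.001, 0.0, -1.0]]
contact_force: [-2.1, 0.4, 2.1]
opening: 0.0003
```

>>> {"name": "play_rows", "arguments": {"targets": "0 0 0 0.2 0 0 0; 0 0 0 0.3 0 0 0; 0 0 0 0.4 0 0 0; 0 0 0 0.4 0 0 0"}}

```text
t: 8.93
eef_pos: [0.5159, 0.083, 0.1182]
tool_rot: [[0.996, 0.093, 0.002], [0.093, -0.996, -0.0], [0.002, 0.0, -1.0]]
contact_force: [-2.5, 1.6, 6.9]
opening: -0.0002
```

>>> {"name": "play_rows", "arguments": {"targets": "0 0 0 0.1 0 0 0; 0 0 0 0.2 0 0 0; 0 0 0 0.2 0 0 0"}}

```text
t: 9.18
eef_pos: [0.516, 0.083, 0.1164]
tool_rot: [[0.996, 0.093, 0.002], [0.093, -0.996, -0.0], [0.002, 0.0, -1.0]]
contact_force: [-3.1, 1.4, 7.3]
opening: 0.0003
```

Down: 7.3 N on the spring. Lifting clear and moving off for a final look.

>>> {"name": "play_rows", "arguments": {"targets": "0 0 0 -0.4 0 0 0; 0 0 0 -1 0 0 0; 0 0 0 -2 0 0 0; 0 0 0 -4 0 0 0; 0 0 0 -7 0 0 0; 0 0 0 -10 0 0 0; 0 0 0 -12 0 0 0; 0 0 0 -12 0 0 0"}}

```text
t: 9.85
eef_pos: [0.5171, 0.0831, 0.2415]
tool_rot: [[0.996, 0.093, 0.009], [0.093, -0.996, 0.0], [0.009, 0.0, -1.0]]
contact_force: [0.3, -0.2, 0.3]
opening: -0.0004
```

>>> {"name": "play_rows", "arguments": {"targets": "0 -1.5 3 0 0 0 0; 0 -3 6 0 0 0 0; 0 -4.5 9 0 0 0 0; 0 -6 12 0 0 0 0; 0 -7.5 15 0 0 0 0; 0 -9 18 0 0 0 0; 0 -10 21 0 0 0 0; 0 -11 24 0 0 0 0; 0 -12 27 0 0 0 0; 0 -13 30 0 0 0 0"}}

```text
t: 10.68
eef_pos: [0.4147, -0.2292, 0.2406]
tool_rot: [[0.996, 0.093, 0.01], [0.093, -0.996, 0.0], [0.01, 0.001, -1.0]]
contact_force: [0.7, 0.8, 0.5]
opening: -0.0001
```

>>> {"name": "play_rows", "arguments": {"targets": "0 -1 3 0 0 0 0; 0 -2 6 0 0 0 0; 0 -3 9 0 0 0 0; 0 -3 9 0 0 0 0; 0 -3 9 0 0 0 0; 0 -3 9 0 0 0 0"}}

```text
t: 11.18
eef_pos: [0.3931, -0.3212, 0.2402]
tool_rot: [[0.996, 0.092, 0.009], [0.092, -0.996, 0.001], [0.009, 0.0, -1.0]]
contact_force: [0.6, 0.3, -0.0]
opening: -0.0001
```

Run:
```python
from h import *
s=grab('scene');t=grab('top')
a=cv2.resize(s['pixels'][145:295,215:355],None,fx=3.5,fy=3.5,interpolation=cv2.INTER_CUBIC)
b=cv2.imread('pics/scene0.png')[145:295,215:355]
b=cv2.resize(b,None,fx=3.5,fy=3.5,interpolation=cv2.INTER_CUBIC)
cv2.imwrite('pics/p4.png',cv2.resize(np.hstack([b,a[...,::-1]]),(790,423)))
x=cv2.imread('pics/top0.png')[...,::-1].astype(int)
d=(np.abs(x-t['pixels']).max(2)>60).astype(np.uint8)
n,l,st,c=cv2.connectedComponentsWithStats(d)
print([q.tolist() for q in st[1:] if q[4]>12])
```

```text
[[220, 198, 6, 8, 24], [232, 198, 4, 8, 28], [234, 207, 6, 6, 22], [304, 215, 11, 5, 27], [330, 215, 138, 108, 4703], [319, 217, 11, 5, 28], [248, 220, 8, 7, 49], [231, 310, 95, 33, 1896], [184, 325, 46, 58, 760], [299, 345, 11, 18, 66], [238, 349, 5, 9, 17], [505, 353, 53, 9, 256], [248, 354, 5, 9, 22], [380, 355, 24, 33, 104], [260, 360, 7, 10, 30], [536, 363, 9, 2, 14], [474, 365, 11, 5, 21], [449, 368, 110, 52, 1787], [370, 376, 73, 29, 674], [185, 382, 8, 4, 13], [188, 387, 50, 33, 383], [473, 389, 14, 3, 16], [436, 396, 15, 24, 210], [468, 398, 44, 6, 76], [379, 403, 9, 6, 21], [468, 402, 61, 8, 133]]
```

View pics/p4.png

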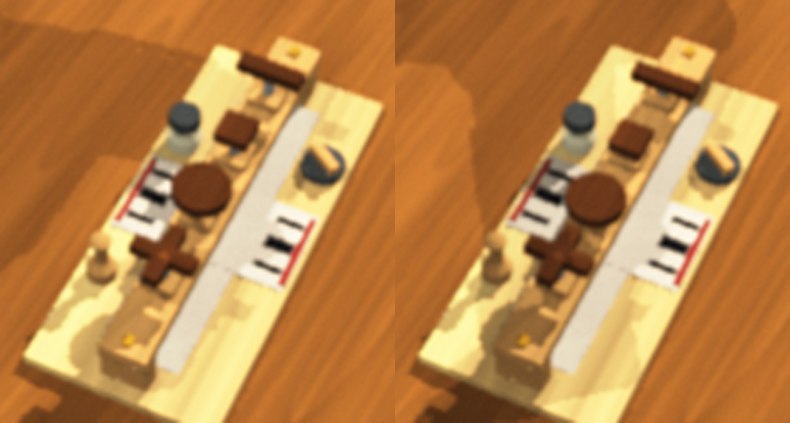

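Before and after: the bar, square and round heads each dropped about 9–10 px (about 13–14 mm). The cross at (164,255), the jar, stamp and baren haven't moved. Handing in.

```bash
python3 -c "
from bench import bot
print(bot.finish_job())"
```

```text
the job is handed in; nothing more can be done
None
```

I pressed the round, then the bar, then the square hold-down with the closed fingertips. I pressed each one past its 3 N friction onto its spring, with peak readings of 8.1, 7.1 and 7.3 N. I then lifted straight off, and the job was handed in at about 11 s of the 42 s.

- **Feet down:** all three pressed at a fingertip height of about 0.106 m, a few mm past the expected foot-down height of about 0.109 m. For the square, the last 1.8 mm added only 0.4 N, less than the 1 N per mm its spring should give. The force readings wander by about 1 N, so I took it as down.
- **Final picture:** the three heads sit about 13–14 mm lower than at the start, which fits a start already pressed 0–5 mm. The cross head, ink jar, stamp and baren look unmoved, and the arm was well clear of everything.
- **Table items:** I didn't look at these closely. Comparing the top view with the start showed differences around the arm, its shadow and the heads. One large patch reaches the mallet area, and I put it down to the arm and its shadow.
- **Disagreement:** triangulating the heads from the two cameras gave heights about 7–15 mm below the stated range. I put this down to calibration and centring error and relied on force and fingertip height instead.

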